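# Change over the suction on a three-place filter manifold

## Robot

A 6-joint arm with a two-finger parallel gripper is mounted at the origin on a cart in front of the work surface, level with it; the furniture and walls round the work are solid. World frame = base frame: x ahead of the robot, y to its left, z up, the work surface at z = 0. Lengths are in m, angles in rad, forces in N, time in s.
With the tool pointing down it reaches from about 0.225 to 0.725 m from the base axis. Payload 3.1 kg.
Tool frame: the origin (TCP) lies midway between the tips of the shut fingers; the grasp point (between the pads) lies 19 mm behind it (robot.hold_point_z is the distance from the TCP to the grasp point, in m); z points along the fingers, x is the direction in which the jaws open and shut, and the axes are right-handed (so a half turn about z gives the same grasp; the last joint's range is limited). The gripper opens to 85 mm and grips with 20 to 120 N. Pads are 22 mm wide; open, the fingers measure 114 mm over their backs; the gripper's body (76 mm by 85 mm) begins 54 mm behind the grasp point. The pads swing forward as they close: fully open they stand 13 mm farther back than shut.
Start: joints at [-1.299, 0.048, 0.099, 1.622, 0, 1.443], TCP at [0.204, -0.484, 0.231] pointing down, gripper open.
Joint ranges: [-2.91, 2.91], [-0.99, 1.94], [-1.21, 1.42], [-2.12, 2.29], [-1.49, 1.47], [-3.14, 3.14]. Speed limits (rad/s): [2.79, 2.79, 3.14, 3.14, 3.14, 3.14].

## Interface

Orientations are given as a unit quaternion [x, y, z, w].
In Python, from cell import telemetry, viewer, workorder, nets, robot gives the robot as it stands.
- The arm moves only by the tool send_rows, never from a script. Its argument "series" is one flat list of numbers, 7 for each row, row after row: the shift along the tool's x, y, z in cm, then the turn, a rotation vector about the tool's x, y, z in degrees, then the finger opening in cm, from 0 to 8.54. A call has 1 to 20 rows; each row is the pose to reach, as a shift and turn from the pose commanded when the call began, along the tool's axes at that moment; what a row does not reach only later rows make up. A row lasts 1/10 s, in which the tool goes at most 50 mm and 8.59 degrees, less where a joint would pass 70% of its speed; a pose out of reach is approached as far as the arm can. A call with a gripper value outside its range is refused whole. The fingers move at their own pace and stop on an object; "newtons" is the grip in N (left out, the last holds). Time passes only in rows, so rows that repeat a pose let the fingers close. It gives the time, the measured TCP pose, the force and the opening at its end, in the units of the state.
- telemetry.sense(): the state, without advancing time (a new reading comes with each control period).
- viewer.read_camera(name): name is "scene" or "side" or "wrist"; returns a dict with "image" (420x560x3 uint8, red, green, blue), "fx", "fy", "cx", "cy" (pixels), "rvec" (rotation vector, rad) and "tvec" (3), from world to camera coordinates, as OpenCV has them; the wrist camera has in their place "mount" (4x4, takes a point from camera to tool coordinates, whose origin is the TCP and whose axes are the tool frame's). Camera axes: x right, y down, z forward; pixel columns grow to the right and rows downward; lengths in m; the calibration is good to about 2 mm. A picture is of the moment at which its call begins: read the wrist's pose just before it. There is no depth.
- workorder.hand_in(): hands the job in, once; it reports no verdict.
Trained networks look in the newest picture that a camera, given by its name, has taken for a name from the list of things; names that differ only in an ending like _2 or _b are one class to them, and where a whole thing is asked for, a point or a joint stands for the part that bears it (a point fixed in the world has none). Each returns a list of dicts, best first, with "score" (0 to 1); they miss things now and then, are a little off and sometimes report something else, mostly with a low value. They report only what shows in the picture. A call takes as long as a camera call.
- nets.find_in(target, camera): "at" ([column, row] in pixels, amid what is visible of it).
The state is a dict: "clock": time; "joint_pos": joint angles; "qvel": joint speeds; "joint_torque": joint torques, N m; "tool_pos": TCP position; "tcp_rot": TCP orientation; "force": force on the tool from outside, world axes, zero at the start; "torque": the same for the moment, N m; "width": finger opening in m.
Only numpy, scipy, OpenCV 4.12 (cv2) and the standard library are available. Lean on these libraries where they do the work, as an engineer would, in place of code of your own. Each camera call takes 0.05 s, during which the arm holds its last target.

## Task

On the three-place vacuum filter manifold the steel funnel has been moved to another place, but the valve of the bare place it came from is still open and draws air. With one fingertip (or the shut fingers) push that open lever fully shut first, to its stop across the pipe, and only then push the lever of the place that carries the funnel fully open, to its stop in line with the pipe. Push gently and do not pinch or grip the levers; leave the third valve shut, the funnel seated, and everything around undisturbed.

Things in the scene. Friction and masses are not known exactly. Their poses are not given: they have to be found in the camera images.
- manifold: fixed stainless manifold: square rail 450 mm long (its y), 36 mm wide, top at 60 mm, centreline 60 mm in front (-x) of the row of lever axes; origin on the worktop below the middle axis. Three like stations 140 mm apart, in any order. Round gauge on its front face (y 70 mm, 27 mm proud); hose (185 mm high) from its right end to a 150 mm high trap bottle at x 110, y -235 mm
- open_station_pivot (a point): on the lever's turning axis, station without funnel, valve still open, 100 mm above the worktop (mid-height of the lever's sleeve). Station axes: x along its pipe, away from the robot, to the filter head 140 mm behind; y along the rail to the left; z up. Black lever sleeve: 17 mm wide, 13 mm high, from 28 to 78 mm from the axis; nothing under it above 66 mm
- funnel_station_pivot (a point): on the lever's turning axis, station that carries the funnel, 100 mm above the worktop (mid-height of the lever's sleeve). Station axes: x along its pipe, away from the robot, to the filter head 140 mm behind; y along the rail to the left; z up. Black lever sleeve: 17 mm wide, 13 mm high, from 28 to 78 mm from the axis; nothing under it above 66 mm
- spare_station_pivot (a point): on the lever's turning axis, unused station, no funnel, valve shut, 100 mm above the worktop (mid-height of the lever's sleeve). Station axes: x along its pipe, away from the robot, to the filter head 140 mm behind; y along the rail to the left; z up. Black lever sleeve: 17 mm wide, 13 mm high, from 28 to 78 mm from the axis; nothing under it above 66 mm
- open_valve (a joint): hand lever of the bare, still open station's valve: 0 = shut, at its stop (lever across the pipe, along the station's +y); 1.571 = open, at the other stop (along the pipe, to the station's -x). Turns about the vertical through open_station_pivot, counter-clockwise from above to open; friction: about 3 N at mid-sleeve moves it, it stays where left. Starts open or nearly so: to be shut first.
- funnel_valve (a joint): hand lever of the funnel-carrying station's valve: 0 = shut, at its stop (lever across the pipe, along the station's +y); 1.571 = open, at the other stop (along the pipe, to the station's -x). Turns about the vertical through funnel_station_pivot, counter-clockwise from above to open; friction: about 3 N at mid-sleeve moves it, it stays where left. Starts shut or nearly so: to be opened second.
- spare_valve (a joint): hand lever of the unused bare station's valve: 0 = shut, at its stop (lever across the pipe, along the station's +y); 1.571 = open, at the other stop (along the pipe, to the station's -x). Turns about the vertical through spare_station_pivot, counter-clockwise from above to open; friction: about 3 N at mid-sleeve moves it, it stays where left. Starts shut and stays so.
- funnel: loose stainless filter funnel, 75 mm wide at the rim and 57 mm high, standing in the 6 mm deep rim of one filter head, its rim 167 mm above the worktop; not to be disturbed; origin at the centre of its underside
- funnel_station_head (a point): centre of the filter head under the funnel, where the funnel's underside rests (110 mm above the worktop)
- dropper: bystander, not to be disturbed: small dropper bottle 27 mm wide, 86 mm high, standing between two filter heads; origin at the centre of its underside
- petri: bystander, not to be disturbed: covered petri dish 61 mm wide, 15 mm high, in front of the rail; origin at the centre of its underside
- wash_bottle: bystander, not to be disturbed: wash bottle 165 mm high with a bent spout, to the right of the manifold; origin at the centre of its underside
- beaker: bystander, not to be disturbed: glass beaker 78 mm wide, 127 mm high, to the left of the manifold; origin at the centre of its underside

How it is judged:
On the way, in this order (a step that is already met when the one before it is completed fails the run):
1. the valve of the bare open place is pushed fully shut (value of joint open_valve below 0.12 rad), for 0.2 s.
2. the valve of the place with the funnel is pushed fully open (value of joint open_valve below 0.12 rad and value of joint funnel_valve above 1.45 rad), for 0.2 s.
At the end, for the whole second after the job is handed in: the valve that was open is within 0.12 rad (7 degrees) of its shut stop, the valve of the place with the funnel within 0.12 rad of its open stop, the third within 0.12 rad of shut; the levers are at rest and the funnel stands upright in its seat (within 6 mm) (all of step 2 and value of joint spare_valve below 0.12 rad and velocity of joint open_valve between -0.05 and 0.05 rad/s and velocity of joint funnel_valve between -0.05 and 0.05 rad/s and velocity of joint spare_valve between -0.05 and 0.05 rad/s and horizontal distance between funnel and funnel_station_head below 0.006 m and height (world z) of funnel below 0.115 m and angle between funnel's own z axis and vertical below 0.08 rad and linear speed of funnel below 0.02 m/s); the robot touches nothing.
It fails at once if the funnel's valve is opened while the bare place's valve is still open (value of joint open_valve above 0.3 rad and value of joint funnel_valve above 0.45 rad).
It fails at once if the third valve is opened (value of joint spare_valve above 0.25 rad).
It fails at once if the funnel is lifted, tipped or pushed out of its seat (distance of funnel from where it was at the start of the episode above 0.012 m or angle between funnel's own z axis and vertical above 0.15 rad).
It fails at once if a lever is pinched, gripped or forced (more than 30 N between fingers and lever) (contact force between the fingers and open_valve above 30 N or contact force between the fingers and funnel_valve above 30 N or contact force between the fingers and spare_valve above 30 N).
It fails at once if a bystander is lifted or pushed away (25 mm) (distance of any of dropper, petri, wash_bottle, beaker from where it was at the start of the episode above 0.025 m).
It also fails if it takes over 56 s, if anything falls off the work surface, if the arm or the gripper's body presses on something with over 40 N, if the wrist force passes 120 N, or if a joint passes its speed limit or range.

## Working session

There is one attempt and no reset: what is moved stays moved. The work goes in short steps, Python scripts to look and compute and a tool call to move; the robot and the scene stay as the last step left them, time stands still between calls to the robot, and variables do not carry over. Pictures are saved under pics/ and viewed, and the job is handed in when it is done.

Besides the shell and the picture viewer there is one more tool, called after "Emit:" in YAML: its name, and indented under it one key for each argument. send_rows: Moves the arm, as the interface text tells. Its arguments: {"type":"object","properties":{"series":{"type":"array"},"newtons":{"type":"number"}},"required":["series"]}

```bash
mkdir -p pics; ls; cat > h.py <<'E'
from cell import telemetry, viewer, workorder, nets, robot
import numpy as np, cv2
from scipy.spatial.transform import Rotation as R
def snap(name,fn):
    d=viewer.read_camera(name); cv2.imwrite('pics/'+fn,cv2.cvtColor(d['image'],cv2.COLOR_RGB2BGR)); return d
def KRT(d):
    return np.array([[d['fx'],0,d['cx']],[0,d['fy'],d['cy']],[0,0,1.]]),R.from_rotvec(np.ravel(d['rvec'])).as_matrix(),np.ravel(d['tvec'])
def onz(d,uv,z):
    K,Rm,t=KRT(d); r=Rm.T@np.linalg.solve(K,[uv[0],uv[1],1]); c=-Rm.T@t
    return c+r*(z-c[2])/r[2]
def proj(d,p):
    K,Rm,t=KRT(d); q=K@(Rm@np.asarray(p,float)+t); return q[:2]/q[2]
E
python3 - <<'E'
from h import *
s=telemetry.sense(); print({k:np.round(v,3) for k,v in s.items()})
for c in ['scene','side']:
    d=snap(c,c+'0.png')
    print(c,d['fx'],np.round(-KRT(d)[1].T@KRT(d)[2],3))
    for n in ['manifold','open_station_pivot','open_valve','funnel_valve','spare_valve','funnel','funnel_station_head','dropper','petri','wash_bottle','beaker']:
        print(n,[(np.round(r['at']).tolist(),round(r['score'],2)) for r in nets.find_in(n,c)][:4])
E
```

```text
pics
{'clock': np.float64(0.0), 'joint_pos': array([-1.299,  0.049,  0.098,  1.622, -0.   ,  1.443]), 'qvel': array([-0.   ,  0.   ,  0.   ,  0.001,  0.001, -0.   ]), 'joint_torque': array([-0.0000e+00, -3.3878e+01,  3.2001e+01,  2.0000e-02, -0.0000e+00,
        0.0000e+00]), 'tool_pos': array([ 0.204, -0.483,  0.23 ]), 'tcp_rot': array([ 0.833, -0.553, -0.001, -0.001]), 'force': array([ 0.197, -0.069, -0.088]), 'torque': array([ 0.026, -0.02 , -0.008]), 'width': np.float64(0.085)}
scene 395.35669657484107 [-0.333  0.476  0.664]
manifold [([248.0, 255.0], 0.58)]
open_station_pivot [([204.0, 232.0], 0.63), ([122.0, 262.0], 0.29)]
open_valve [([208.0, 236.0], 0.62)]
funnel_valve [([245.0, 224.0], 0.69)]
spare_valve [([293.0, 213.0], 0.63), ([249.0, 224.0], 0.3)]
funnel [([243.0, 190.0], 0.78)]
funnel_station_head [([247.0, 222.0], 0.88)]
dropper [([284.0, 285.0], 0.7), ([220.0, 218.0], 0.43), ([244.0, 228.0], 0.36)]
petri [([283.0, 285.0], 0.83)]
wash_bottle [([395.0, 184.0], 0.96)]
beaker [([122.0, 264.0], 0.72)]
side 452.79990986611756 [-0.318 -0.661  1.19 ]
manifold [([276.0, 244.0], 0.61)]
open_station_pivot [([273.0, 246.0], 0.3)]
open_valve []
funnel_valve []
spare_valve []
funnel []
funnel_station_head [([288.0, 239.0], 0.75)]
dropper [([402.0, 297.0], 0.15)]
petri [([217.0, 255.0], 0.5)]
wash_bottle [([404.0, 298.0], 0.95)]
beaker []
```

View pics/scene0.png

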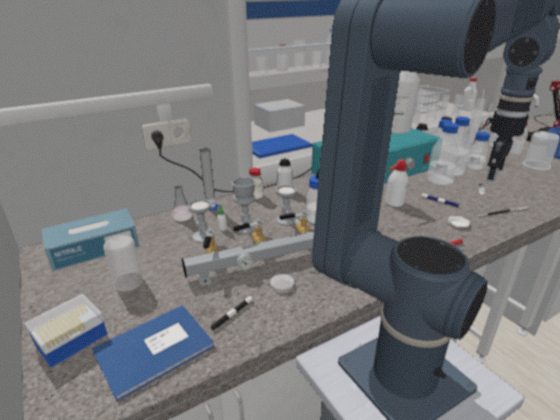

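View pics/side0.png

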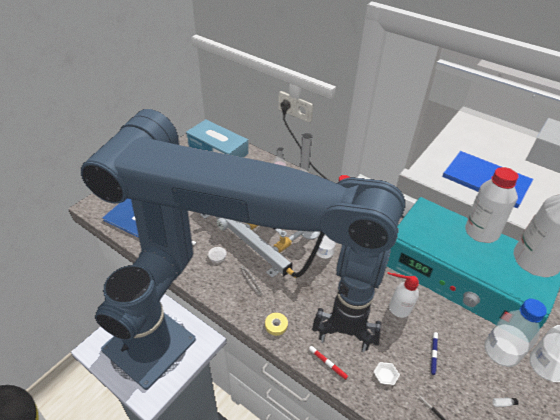

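```bash
python3 - <<'E'
from h import *
d=snap('scene','s1.png')
im=cv2.imread('pics/s1.png')[160:310,170:370]
cv2.imwrite('pics/s1z.png',cv2.resize(im,None,fx=4,fy=4,interpolation=cv2.INTER_CUBIC))
for n,uv,z in [('heads',(201,208),.11),('funnelrim',(243,183),.167),('head3',(287,192),.11),('petri',(283,285),.015),('beaker',(122,262),.063),('railL',(186,262),.06),('gauge',(246,260),.03),('leverO',(208,238),.1),('leverF',(243,227),.1),('leverS',(288,216),.1)]:
    print(n,np.round(onz(d,uv,z),3))
E
```

```text
heads [0.674 0.155 0.11 ]
funnelrim [0.655 0.023 0.167]
head3 [ 0.633 -0.119  0.11 ]
petri [0.344 0.07  0.015]
beaker [0.587 0.409 0.063]
railL [0.505 0.266 0.06 ]
gauge [0.471 0.111 0.03 ]
leverO [0.523 0.194 0.1  ]
leverF [0.526 0.09  0.1  ]
leverS [ 0.514 -0.049  0.1  ]
```

View pics/s1z.png

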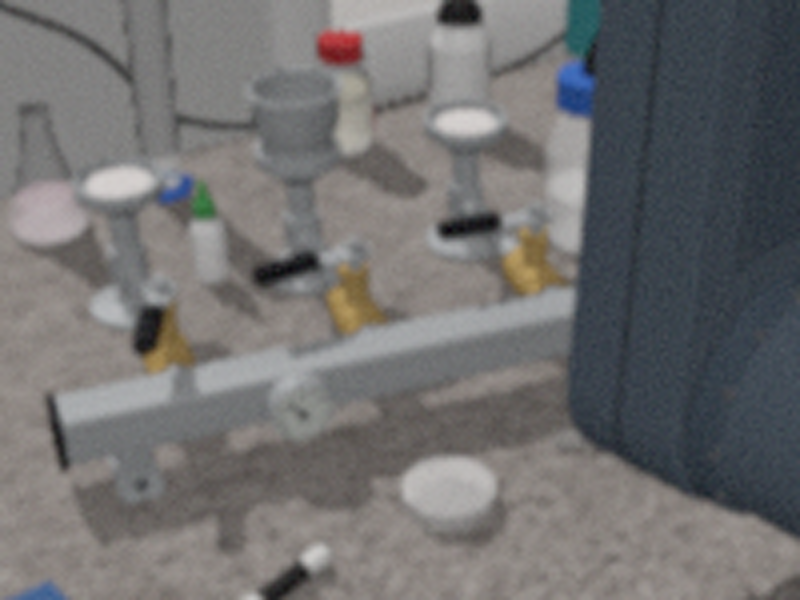

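```bash
python3 - <<'E'
from h import *
d=viewer.read_camera('wrist'); print(np.round(d['mount'],3),d['fx'])
d=viewer.read_camera('scene')
print(onz(d,(222,228),.0),onz(d,(222,219),.043))
s=telemetry.sense();r=R.from_quat(s['tcp_rot']);p=s['tool_pos']
print(p, r.as_matrix().round(3))
# target: tool x along station y? candidates
for yaw in (-8.5,81.5,-98.5):
    a=np.radians(yaw); 
    T=np.array([[np.cos(a),np.sin(a),0],[np.sin(a),-np.cos(a),0],[0,0,-1.]])
    rv=(r.inv()*R.from_matrix(T)).as_rotvec(degrees=True)
    print(yaw,rv.round(1))
for t in [(0.36,0.0,0.40)]:
    print(r.inv().apply(np.array(t)-p)*100)
E
```

```text
[[ 1.    -0.    -0.    -0.001]
 [ 0.001  0.947  0.32  -0.082]
 [ 0.    -0.32   0.947 -0.143]
 [ 0.     0.     0.     1.   ]] 303.1767011666314
[0.70817332 0.08210328 0.        ] [0.69149355 0.08566967 0.043     ]
[ 0.20434949 -0.4836212   0.23133221] [[ 0.389 -0.921  0.   ]
 [-0.921 -0.389 -0.   ]
 [ 0.     0.    -1.   ]]
-8.5 [  0.   -0.  -58.6]
81.5 [   0.    -0.  -148.6]
-98.5 [-0.  -0.  31.4]
[-38.48785502 -33.16239438 -16.86992332]
```

Emit:
send_rows:
  series: [0,0,-5,0,0,-8.3,0,-2.2,-2.2,-9.9,0,0,-16.5,0,-4.4,-4.5,-9.9,0,0,-24.8,0,-6.6,-6.7,-9.9,0,0,-33,0,-8.9,-8.9,-9.9,0,0,-41.3,0,-11.1,-11.2,-9.9,0,0,-49.5,0,-13.3,-13.4,-9.9,0,0,-57.8,0,-15.5,-15.6,-9.9,0,0,-66,0,-17.7,-17.9,-9.9,0,0,-74.3,0,-19.9,-20.1,-9.9,0,0,-82.6,0,-22.1,-22.4,-9.9,0,0,-90.8,0,-24.3,-24.6,-9.9,0,0,-99,0,-26.6,-26.8,-9.9,0,0,-107.3,0,-28.8,-29,-9.9,0,0,-115.6,0,-31,-31.3,-9.9,0,0,-123.8,0,-33.2,-33.5,-9.9,0,0,-132,0,-35.4,-35.8,-9.9,0,0,-140.3,0,-37.6,-38,-9.9,0,0,-148.6,0,-39.8,-40.2,-9.9,0,0,-148.6,0,-39.8,-40.2,-9.9,0,0,-148.6,0]

```text
clock: 3.35
tool_pos: [0.4204, 0.0422, 0.3299]
tcp_rot: [0.756, 0.655, 0.0, -0.001]
force: [-0.9, -1.1, -0.7]
width: -0.0001
```

```bash
cat >> h.py <<'E'
def wrist(fn):
    s=telemetry.sense(); d=viewer.read_camera('wrist')
    T=np.eye(4);T[:3,:3]=R.from_quat(s['tcp_rot']).as_matrix();T[:3,3]=s['tool_pos']
    C=np.linalg.inv(T@np.asarray(d['mount'])); d['rvec']=R.from_matrix(C[:3,:3]).as_rotvec(); d['tvec']=C[:3,3]
    cv2.imwrite('pics/'+fn,cv2.cvtColor(d['image'],cv2.COLOR_RGB2BGR)); return d,s
E
python3 - <<'E'
from h import *
d,s=wrist('w1.png'); print(s['clock'],s['tool_pos'],s['tcp_rot'],s['force'],s['joint_pos'])
for n,z in [('open_station_pivot',.1),('funnel_station_pivot',.1),('spare_station_pivot',.1),('open_valve',.1),('funnel_valve',.1),('spare_valve',.1),('funnel',.14),('funnel_station_head',.11),('dropper',.04),('petri',.015)]:
    print(n,[(np.round(r['at']).tolist(),round(r['score'],2),onz(d,r['at'],z).round(3)) for r in nets.find_in(n,'wrist')][:3])
E
```

```text
3.35 [0.42040288 0.04220455 0.32993951] [ 7.55958747e-01  6.54618905e-01  4.05897931e-04 -5.45889573e-04] [-0.86932208 -1.08450096 -0.72659439] [-5.99699413e-02 -1.65107676e-01  9.57997217e-02  1.83188587e+00
  1.34826410e-03  8.34690837e-02]
open_station_pivot [([379.0, 253.0], 0.77, array([0.541, 0.159, 0.1  ]))]
funnel_station_pivot [([296.0, 246.0], 0.71, array([0.515, 0.049, 0.1  ]))]
spare_station_pivot [([204.0, 257.0], 0.63, array([ 0.513, -0.077,  0.1  ]))]
open_valve [([408.0, 235.0], 0.69, array([0.52 , 0.199, 0.1  ]))]
funnel_valve [([317.0, 255.0], 0.87, array([0.532, 0.076, 0.1  ])), ([407.0, 235.0], 0.6, array([0.52 , 0.198, 0.1  ]))]
spare_valve [([214.0, 255.0], 0.58, array([ 0.512, -0.063,  0.1  ]))]
funnel [([283.0, 362.0], 0.74, array([0.669, 0.008, 0.14 ]))]
funnel_station_head [([297.0, 250.0], 0.64, array([0.516, 0.05 , 0.11 ]))]
dropper []
petri [([291.0, 126.0], 0.96, array([0.363, 0.065, 0.015])), ([529.0, 241.0], 0.36, array([0.6  , 0.43 , 0.015]))]
```

View pics/w1.png

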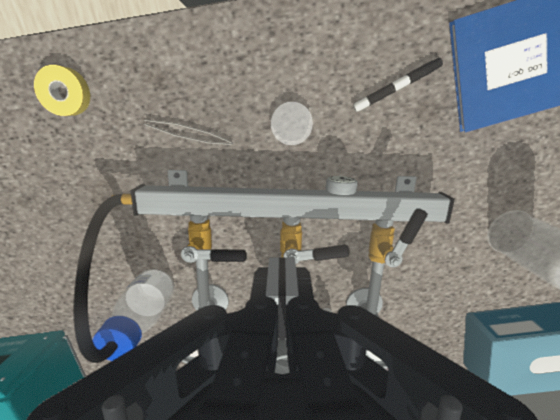

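```bash
python3 - <<'E'
import cv2
im=cv2.imread('pics/w1.png')[165:315,130:460]
im=cv2.resize(im,None,fx=2.4,fy=2.4,interpolation=cv2.INTER_CUBIC)
cv2.imwrite('pics/w1z.png',im)
E
```

```text
(no output)
```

View pics/w1z.png

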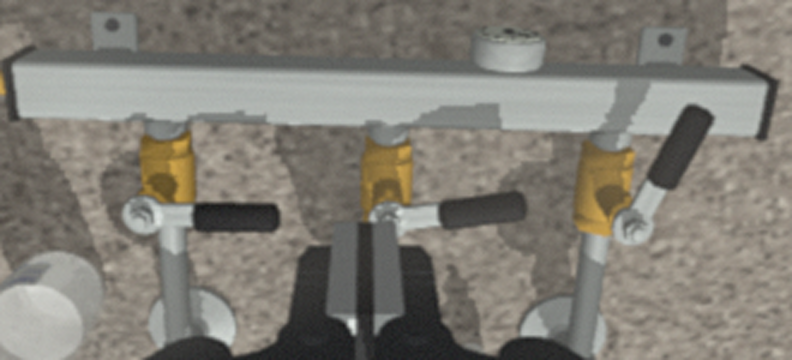

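```bash
python3 - <<'E'
from h import *
d,s=wrist('w2.png')
f=lambda x,y:(130+x/2.4,165+y/2.4)
P={k:onz(d,f(*v),.107) for k,v in dict(sp=(141,214),fu=(388,214),op=(631,226),sp_end=(278,217),fu_end=(524,206),op_end=(698,115)).items()}
for k,v in P.items(): print(k,v.round(4))
y=(P['op']-P['sp']);print(np.linalg.norm(y)); yaw=np.arctan2(-y[0],y[1]); print('yaw',np.degrees(yaw),np.linalg.norm(P['fu']-P['sp']),np.linalg.norm(P['op']-P['fu']))
for k in ('sp','fu','op'):
    v=P[k+'_end']-P[k]; print(k,np.linalg.norm(v[:2]), np.degrees(np.arctan2(v[1],v[0])-np.pi/2-yaw))
# rail edges check for yaw
a=onz(d,f(18,50),.06);b=onz(d,f(768,68),.06);y=b-a;print('rail',a,b,np.linalg.norm(y),np.degrees(np.arctan2(-y[0],y[1])))
sc=viewer.read_camera('scene')
for k in P: print(k,proj(sc,P[k]))
E
```

```text
sp [ 0.5013 -0.0984  0.107 ]
fu [0.5219 0.0378 0.107 ]
op [0.5496 0.1716 0.107 ]
sp_end [ 0.5145 -0.0232  0.107 ]
fu_end [0.5283 0.1132 0.107 ]
op_end [0.4887 0.209  0.107 ]
0.2743281961256427
yaw -10.153858902914058 0.1377804392029952 0.1366501247780029
sp 0.07637072401176871 0.16528221106910954
fu 0.07568554165343169 5.290210244054942
op 0.07152409300856424 68.57295630357008
rail [ 0.40832504 -0.16253923  0.06      ] [0.48465947 0.27000479 0.06      ] 0.439228043670437 -10.008380934659593
sp [304.61628561 211.39074839]
fu [260.0934097 220.5594647]
op [211.81573044 229.03848627]
sp_end [280.11866428 216.08993032]
fu_end [234.70077821 226.74647423]
op_end [207.18551454 243.60752884]
```

```bash
cat >> h.py <<'E'
OP=np.array([.551,.173]);FU=np.array([.523,.038]);YAW=np.radians(-10.1)
sx=np.array([np.cos(YAW),np.sin(YAW)]);sy=np.array([-sx[1],sx[0]])
def fpos(piv,th,r,gap,sign,hx=.00825,hy=.011,tyaw=np.radians(81.8)):
    # sign -1 closing, +1 opening ; gap>0 clearance
    t=np.radians(th); dr=np.cos(t)*sy-np.sin(t)*sx; n=sign*(-np.sin(t)*sy-np.cos(t)*sx)
    tx=np.array([np.cos(tyaw),np.sin(tyaw)]);ty=np.array([tx[1],-tx[0]])
    h=hx*abs(n@tx)+hy*abs(n@ty)
    return piv+r*dr-n*(.0085+h+gap)
def rel(p,z,s=None):
    s=s or telemetry.sense(); return (R.from_quat(s['tcp_rot']).inv().apply(np.r_[p,z]-s['tool_pos'])*100).round(2)
E
python3 - <<'E'
from h import *
p=fpos(OP,69,.055,.015,-1);print(p,rel(p,.13))
for th in (69,60,50,40,30,20,10,0): 
    q=fpos(OP,th,.055,0,-1);print(th,q.round(4),((rel(q,.1)-rel(p,.1))).round(2))
E
```

```text
[0.48563029 0.17111448] [14.02  4.56 20.04]
69 [0.4934 0.184 ] [1.39 0.58 0.  ]
60 [0.4952 0.1921] [2.22 0.64 0.  ]
50 [0.4989 0.2011] [3.16 0.87 0.  ]
40 [0.5043 0.2096] [4.09 1.28 0.  ]
30 [0.5115 0.2172] [4.95 1.88 0.  ]
20 [0.5203 0.2235] [5.7  2.66 0.  ]
10 [0.5305 0.228 ] [6.3 3.6 0. ]
0 [0.5412 0.2306] [6.71 4.61 0.  ]
```

Emit:
send_rows:
  series: [4,1.5,2,0,0,0,0,8,3,5,0,0,0,0,12,4,9,0,0,0,0,14,4.6,13,0,0,0,0,14,4.6,17,0,0,0,0,14,4.6,19,0,0,0,0,14,4.6,20,0,0,0,0,14,4.6,20,0,0,0,0]

```text
clock: 4.8
tool_pos: [0.4848, 0.1708, 0.1288]
tcp_rot: [0.758, 0.653, -0.001, -0.001]
force: [0.1, -0.1, 0.4]
width: 0.0004
```

```bash
python3 - <<'E'
from h import *
d,s=wrist('w3.png'); print(s['clock'],s['tool_pos'],s['tcp_rot'],s['force'])
snap('scene','s3.png')
im=cv2.imread('pics/s3.png')[160:310,130:330]
cv2.imwrite('pics/s3z.png',cv2.resize(im,None,fx=4,fy=4,interpolation=cv2.INTER_CUBIC))
E
```

```text
4.8 [0.4848384  0.17084645 0.12882193] [ 7.57570016e-01  6.52752045e-01 -1.37206452e-03 -7.44870870e-04] [ 0.07022963 -0.07162137  0.43859045]
```

View pics/w3.png

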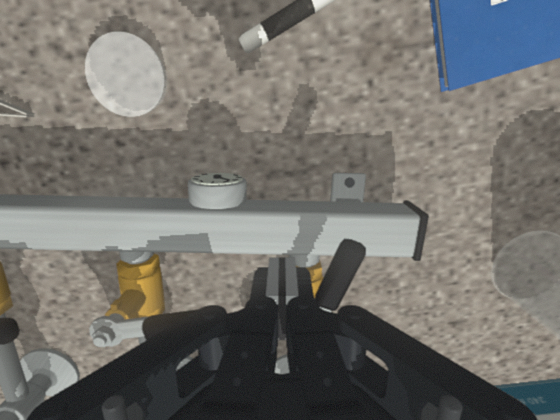

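View pics/s3z.png

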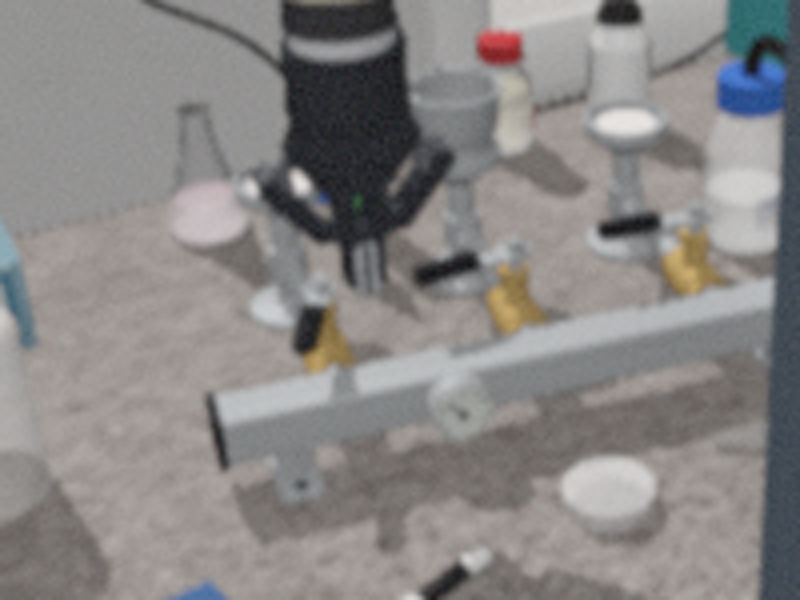

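```bash
python3 - <<'E'
from h import *
sc=viewer.read_camera('scene');s=telemetry.sense();print(proj(sc,s['tool_pos']))
d,s=wrist('w4.png')
a=onz(d,(351,244),.1065);b=onz(d,(325,303),.1065);v=a-b
print(a,b,np.linalg.norm(v),np.degrees(np.arctan2(v[1],v[0])-np.pi/2-YAW), b[:2]-.028*v[:2]/np.linalg.norm(v))
h=onz(d,(103,331),.107);print('fu hub',h)
print(rel(s['tool_pos'][:2],.088))
E
```

```text
[220.26817035 231.3048058 ]
[0.4891651  0.21443955 0.1065    ] [0.52903354 0.19437294 0.1065    ] 0.04463363544691664 73.38293462618483 [0.55404419 0.18178456]
fu hub [0.52838651 0.04352067 0.107     ]
[-0.01 -0.03  4.48]
```

```bash
sed -i 's/^OP=.*/OP=np.array([.5525,.176]);FU=np.array([.5255,.041]);YAW=np.radians(-10.1)/' h.py; python3 - <<'E'
from h import *
for th in (69,60,50,40,30,20,10,0): 
    q=fpos(OP,th,.055,0,-1);print(th,q.round(4),rel(q,.088))
E
```

```text
69 [0.4949 0.187 ] [1.66 0.48 4.48]
60 [0.4967 0.1951] [2.49 0.54 4.48]
50 [0.5004 0.2041] [3.43 0.77 4.48]
40 [0.5058 0.2126] [4.35 1.18 4.49]
30 [0.513  0.2202] [5.21 1.78 4.49]
20 [0.5218 0.2265] [5.96 2.56 4.5 ]
10 [0.532 0.231] [6.57 3.5  4.5 ]
0 [0.5427 0.2336] [6.98 4.52 4.5 ]
```

Emit:
send_rows:
  series: [0,0,2,0,0,0,0,0,0,4,0,0,0,0,0,0,4,0,0,0,0]

```text
clock: 5.3
tool_pos: [0.4848, 0.1707, 0.0891]
tcp_rot: [0.758, 0.653, -0.001, -0.001]
force: [-0.2, -0.5, -0.6]
width: -0.0003
```

Emit:
send_rows:
  series: [0.6,0.2,0,0,0,0,0,1.2,0.4,0,0,0,0,0,1.7,0.5,0,0,0,0,0,2.1,0.5,0,0,0,0,0,2.5,0.55,0,0,0,0,0,2.9,0.65,0,0,0,0,0,3.4,0.8,0,0,0,0,0]

```text
clock: 6.0
tool_pos: [0.4986, 0.2035, 0.0902]
tcp_rot: [0.758, 0.653, -0.001, 0.0]
force: [-0.3, -4.6, 0.6]
width: -0.0003
```

```bash
python3 - <<'E'
from h import *
d,s=wrist('w5.png'); print(s['clock'],s['tool_pos'],s['force'])
E
```

```text
6.0 [0.49864532 0.20346789 0.09017959] [-0.25622752 -4.5644682   0.63149201]
```

View pics/w5.png

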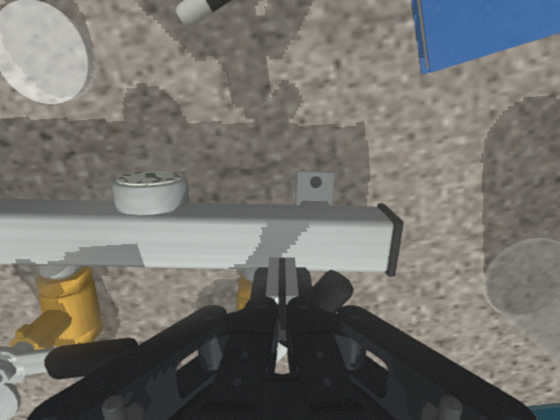

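Emit:
send_rows:
  series: [0.5,0.2,0.2,0,0,0,0,0.95,0.4,0.3,0,0,0,0,1.4,0.7,0.3,0,0,0,0,1.8,1.0,0.3,0,0,0,0,2.2,1.35,0.3,0,0,0,0,2.55,1.75,0.3,0,0,0,0,2.85,2.2,0.3,0,0,0,0]

```text
clock: 6.75
tool_pos: [0.5244, 0.2287, 0.0867]
tcp_rot: [0.757, 0.653, -0.001, -0.001]
force: [-3.8, -3.3, -0.8]
width: -0.0001
```

```bash
python3 - <<'E'
from h import *
d,s=wrist('w6.png'); print(s['clock'],s['tool_pos'],s['force'])
snap('scene','s6.png')
im=cv2.imread('pics/s6.png')[160:310,130:330]
cv2.imwrite('pics/s6z.png',cv2.resize(im,None,fx=4,fy=4,interpolation=cv2.INTER_CUBIC))
E
```

```text
6.75 [0.52437486 0.22871303 0.08666805] [-3.8352953  -3.32995874 -0.81999637]
```

View pics/w6.png

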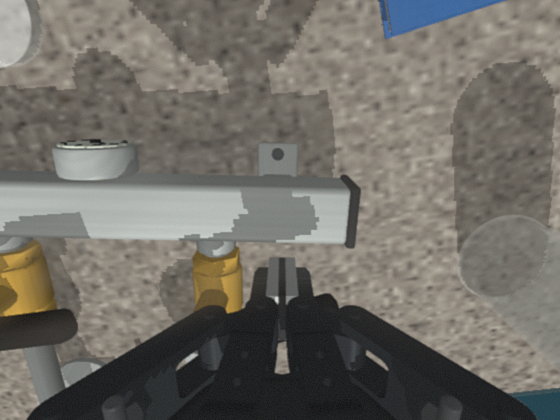

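View pics/s6z.png

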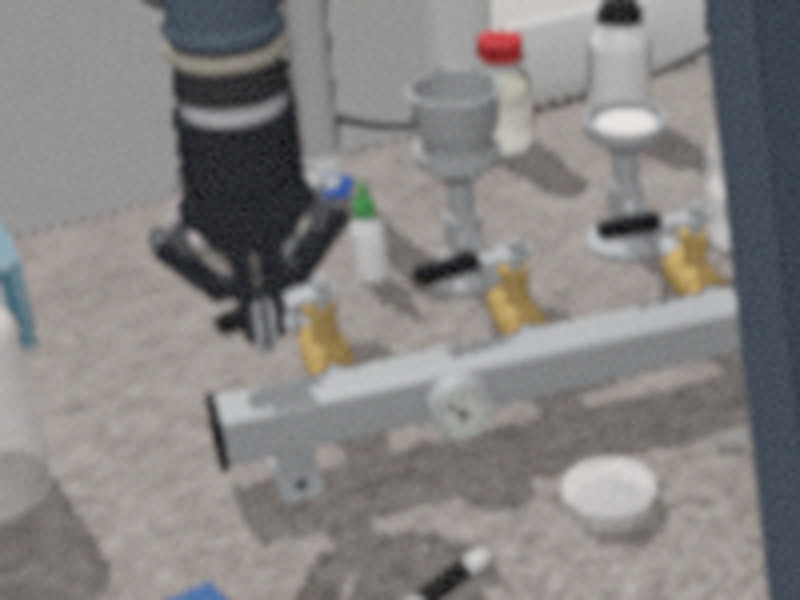

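Emit:
send_rows:
  series: [0.2,0.25,0,0,0,0,0,0.3,0.5,0,0,0,0,0,0.4,0.75,0,0,0,0,0,0.5,1.0,0,0,0,0,0,0.6,1.2,0,0,0,0,0,0.6,1.2,0,0,0,0,0]

```text
clock: 7.45
tool_pos: [0.538, 0.2331, 0.0873]
tcp_rot: [0.758, 0.653, 0.0, -0.0]
force: [-2.0, -0.9, -0.4]
width: -0.0002
```

Emit:
send_rows:
  series: [0.05,0.15,0,0,0,0,0,0.1,0.3,0,0,0,0,0,0.1,0.3,0,0,0,0,0]

```text
clock: 7.75
tool_pos: [0.541, 0.2334, 0.0874]
tcp_rot: [0.758, 0.653, 0.0, 0.0]
force: [-2.5, -0.4, -0.6]
width: -0.0
```

Emit:
send_rows:
  series: [0,0.15,0,0,0,0,0,0,0.3,0,0,0,0,0,0,0.3,0,0,0,0,0]

```text
clock: 8.05
tool_pos: [0.5438, 0.2334, 0.0874]
tcp_rot: [0.757, 0.653, 0.0, -0.0]
force: [-3.3, 1.1, -0.8]
width: 0.0004
```

Emit:
send_rows:
  series: [0,0.15,0,0,0,0,0,0,0.3,0,0,0,0,0,0,0.3,0,0,0,0,0]

```text
clock: 8.35
tool_pos: [0.5443, 0.2334, 0.0874]
tcp_rot: [0.757, 0.653, -0.001, -0.002]
force: [-8.1, 2.2, 2.5]
width: -0.0001
```

```bash
python3 - <<'E'
from h import *
d=snap('scene','s7.png')
im=cv2.imread('pics/s7.png')[200:260,170:330]
cv2.imwrite('pics/s7z.png',cv2.resize(im,None,fx=5,fy=5,interpolation=cv2.INTER_CUBIC))
E
```

```text
(no output)
```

View pics/s7z.png

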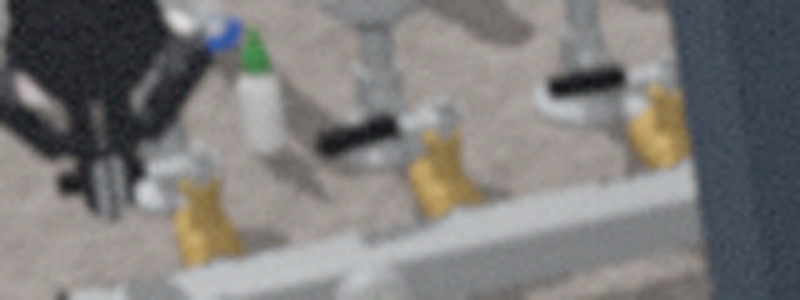

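Emit:
send_rows:
  series: [0,-1,0,0,0,0,0,0,-3,-1,0,0,0,0,0,-6,-5,0,0,0,0,-4,-9,-9,0,0,0,0,-8,-11,-13,0,0,0,0,-12,-12,-16,0,0,0,0,-12,-12,-16,0,0,0,0]

```text
clock: 9.1
tool_pos: [0.4115, 0.1298, 0.2524]
tcp_rot: [0.758, 0.652, 0.004, 0.004]
force: [-0.2, -0.0, 0.2]
width: -0.0
```

```bash
python3 - <<'E'
from h import *
d,s=wrist('w8.png'); print(s['clock'],s['tool_pos'],s['tcp_rot'],s['force'])
im=cv2.imread('pics/w8.png')[165:375,130:530]
cv2.imwrite('pics/w8z.png',cv2.resize(im,None,fx=2,fy=2,interpolation=cv2.INTER_CUBIC))
E
```

```text
9.1 [0.41149811 0.12979199 0.25236104] [0.75783118 0.65242746 0.00407474 0.00370299] [-0.16369101 -0.03985779  0.21573647]
```

View pics/w8z.png

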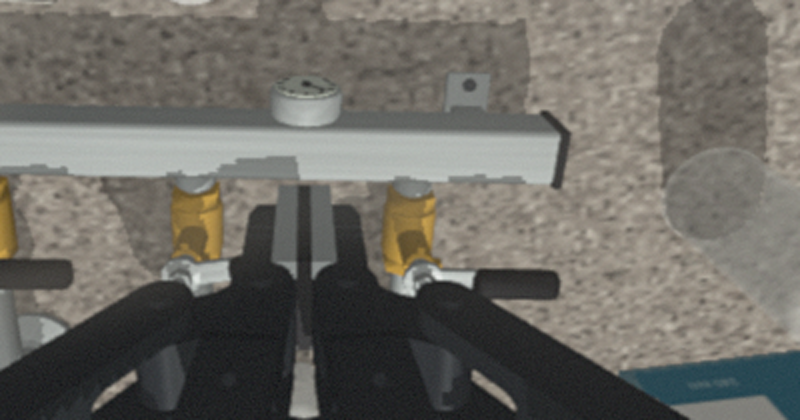

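```bash
python3 - <<'E'
from h import *
d,s=wrist('w9.png')
f=lambda x,y:(130+x/2,165+y/2)
a,b,c=[onz(d,f(*v),.107) for v in ((420,276),(558,283),(183,273))]
r1,r2=onz(d,f(0,107),.06),onz(d,f(545,115),.06)
ang=lambda v:np.degrees(np.arctan2(-v[0],v[1]))
print(a,b,c,np.linalg.norm(b-a),ang(b-a),ang(r2-r1),ang(a-c),np.linalg.norm(a-c))
p=fpos(FU,5,.055,.015,1);print(p,rel(p,.16),rel(p,.088))
for th in (5,0,10,20,30,40,50,60,70,80,90):
    q=fpos(FU,th,.055,0,1);print(th,q.round(4),(rel(q,.1)-rel(p,.1)).round(2))
E
```

```text
[0.54729692 0.17523523 0.107     ] [0.56386557 0.25237411 0.107     ] [0.52506961 0.04314893 0.107     ] 0.07889821145930892 -12.12236724750205 -9.58163719232412 -9.552167677948297 0.13394343768298667
[0.56518095 0.09267718] [-1.41 15.55  9.41] [-1.43 15.46 16.61]
5 [0.5502 0.094 ] [-0.09 -1.5  -0.02]
0 [0.5546 0.0917] [-0.25 -1.03 -0.01]
10 [0.5461 0.096 ] [ 0.04 -1.93 -0.02]
20 [0.5372 0.0989] [ 0.2  -2.86 -0.03]
30 [0.5275 0.1002] [ 0.18 -3.84 -0.04]
40 [0.5174 0.0998] [-0.02 -4.83 -0.06]
50 [0.5071 0.0973] [-0.41 -5.81 -0.07]
60 [0.4972 0.0927] [-1.02 -6.73 -0.08]
70 [0.4881 0.0861] [-1.81 -7.52 -0.09]
80 [0.4803 0.0776] [-2.77 -8.16 -0.1 ]
90 [0.4744 0.0675] [-3.85 -8.6  -0.11]
```

Emit:
send_rows:
  series: [-0.4,4,2,0,0,0,0,-0.8,8,5,0,0,0,0,-1.2,12,7,0,0,0,0,-1.4,15,9,0,0,0,0,-1.4,15.5,10,0,0,0,0,-1.4,15.5,10,0,0,0,0]

```text
clock: 9.8
tool_pos: [0.5609, 0.0948, 0.1437]
tcp_rot: [0.758, 0.653, -0.002, -0.001]
force: [-0.8, -0.2, -0.2]
width: -0.0
```

```bash
python3 - <<'E'
from h import *
d,s=wrist('w10.png'); print(s['clock'],s['tool_pos'],s['tcp_rot'],s['force'])
snap('scene','s10.png')
im=cv2.imread('pics/s10.png')[160:310,130:330]
cv2.imwrite('pics/s10z.png',cv2.resize(im,None,fx=4,fy=4,interpolation=cv2.INTER_CUBIC))
print(rel(fpos(FU,5,.055,.015,1),.088))
E
```

```text
9.8 [0.56085809 0.09481142 0.14371272] [ 0.75761892  0.65269289 -0.00185859 -0.00145161] [-0.76307345 -0.21723074 -0.22864955]
[-0.2   0.45  5.92]
```

View pics/w10.png

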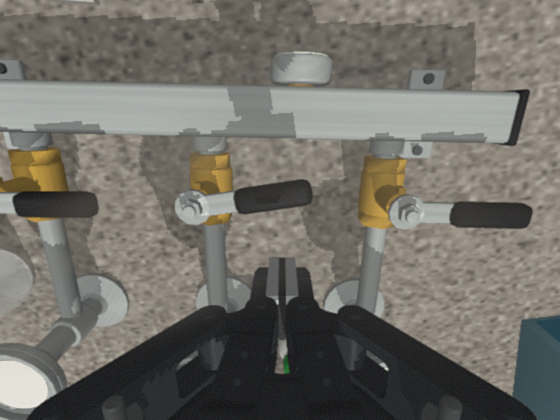

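View pics/s10z.png

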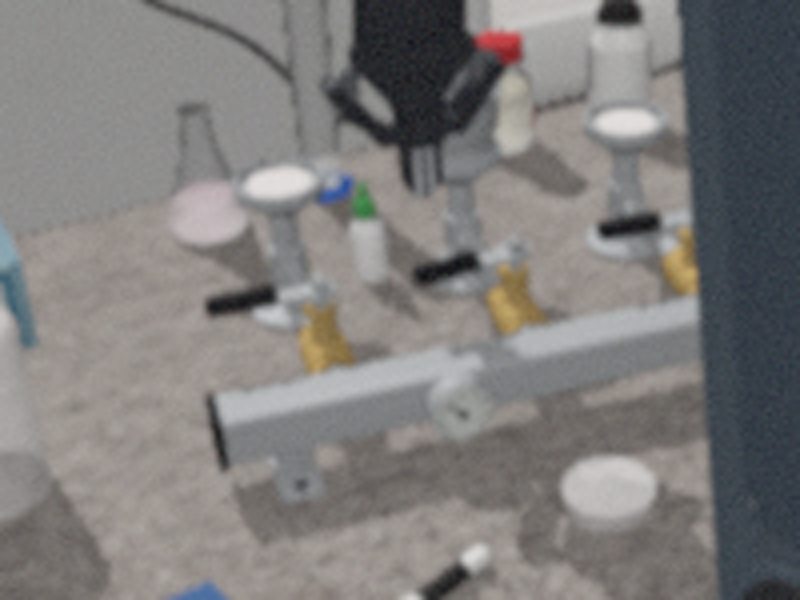

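```bash
python3 - <<'E'
from h import *
d,s=wrist('w11.png'); print(s['tool_pos'])
for uv in ((192,207),(311,193),(240,213),(408,212),(530,216)): print(uv,onz(d,uv,.1065).round(4))
E
```

```text
[0.56101458 0.09529524 0.1472037 ]
(192, 207) [0.5292 0.043  0.1065]
(311, 193) [0.5312 0.119  0.1065]
(240, 213) [0.5377 0.0725 0.1065]
(408, 212) [0.5529 0.1789 0.1065]
(530, 216) [0.5672 0.2564 0.1065]
```

Emit:
send_rows:
  series: [-0.2,0.6,2,0,0,0,0,-0.2,0.6,4,0,0,0,0,-0.2,0.6,5.8,0,0,0,0,-0.2,0.6,5.8,0,0,0,0]

```text
clock: 10.35
tool_pos: [0.565, 0.0923, 0.0881]
tcp_rot: [0.757, 0.653, -0.001, -0.001]
force: [-0.1, 0.1, -0.4]
width: -0.0002
```

```bash
sed -i 's/FU=np.array(\[[^]]*\])/FU=np.array([.527,.042])/' h.py; python3 - <<'E'
from h import *
s=telemetry.sense(); print(s['tool_pos'],s['force'])
for th in (5,10,20,30,40,50,60,70,80,90):
    q=fpos(FU,th,.055,0,1);print(th,q.round(4),rel(q,.087))
E
```

```text
[0.56500776 0.09229238 0.08806237] [-0.07001482  0.06184298 -0.42688874]
5 [0.5517 0.095 ] [ 0.07 -1.35  0.11]
10 [0.5476 0.097 ] [ 0.21 -1.79  0.11]
20 [0.5387 0.0999] [ 0.36 -2.71  0.11]
30 [0.529  0.1012] [ 0.36 -3.69  0.12]
40 [0.5189 0.1008] [ 0.16 -4.69  0.12]
50 [0.5086 0.0983] [-0.23 -5.67  0.12]
60 [0.4987 0.0937] [-0.83 -6.58  0.13]
70 [0.4896 0.0871] [-1.62 -7.38  0.13]
80 [0.4818 0.0786] [-2.58 -8.03  0.13]
90 [0.4759 0.0685] [-3.66 -8.47  0.13]
```

Emit:
send_rows:
  series: [0.05,-0.7,0.1,0,0,0,0,0.1,-1.3,0.1,0,0,0,0,0.2,-1.8,0.1,0,0,0,0,0.3,-2.25,0.1,0,0,0,0,0.35,-2.7,0.1,0,0,0,0,0.35,-3.2,0.1,0,0,0,0,0.35,-3.7,0.1,0,0,0,0,0.3,-4.2,0.1,0,0,0,0]

```text
clock: 11.15
tool_pos: [0.5263, 0.1012, 0.0888]
tcp_rot: [0.757, 0.653, 0.001, 0.0]
force: [4.5, -0.2, 1.4]
width: 0.0001
```

```bash
python3 - <<'E'
from h import *
d,s=wrist('w12.png'); print(s['tool_pos'],s['force'])
E
```

```text
[0.52627213 0.1012365  0.08875634] [ 4.49416997 -0.23167525  1.37057791]
```

View pics/w12.png

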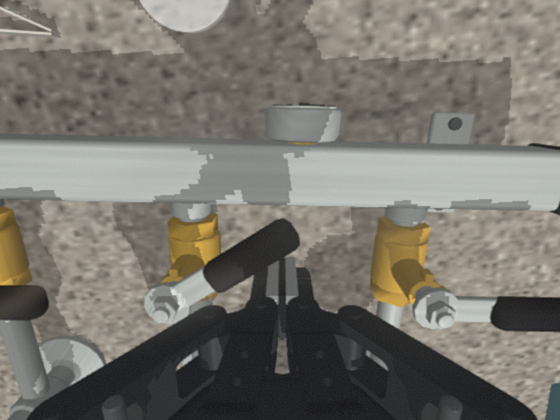

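Emit:
send_rows:
  series: [-0.15,-0.5,0.1,0,0,0,0,-0.3,-1.0,0.1,0,0,0,0,-0.55,-1.5,0.1,0,0,0,0,-0.85,-1.95,0.1,0,0,0,0,-1.15,-2.4,0.1,0,0,0,0,-1.5,-2.8,0.1,0,0,0,0,-1.9,-3.2,0.1,0,0,0,0,-2.3,-3.5,0.1,0,0,0,0]

```text
clock: 12.0
tool_pos: [0.487, 0.0834, 0.087]
tcp_rot: [0.757, 0.653, -0.0, -0.001]
force: [4.1, 0.9, -1.2]
width: 0.0001
```

```bash
python3 - <<'E'
from h import *
d,s=wrist('w13.png'); print(s['tool_pos'],s['force'])
for th in (70,80,90):
    q=fpos(FU,th,.055,0,1);print(th,q.round(4),rel(q,.087))
E
```

```text
[0.48702736 0.08344873 0.08702712] [ 4.12479233  0.89662264 -1.18065414]
70 [0.4896 0.0871] [ 0.46  0.25 -0.  ]
80 [0.4818 0.0786] [-0.49 -0.39 -0.  ]
90 [0.4759 0.0685] [-1.58 -0.83 -0.  ]
```

View pics/w13.png

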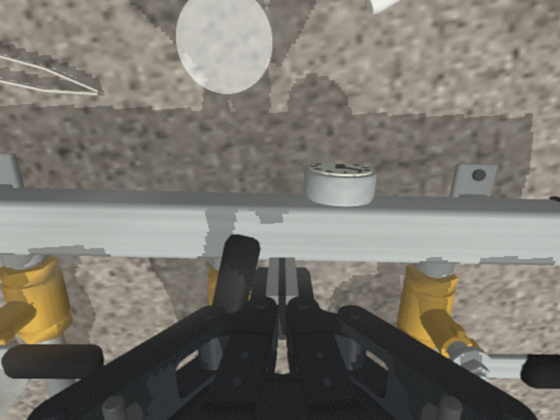

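Emit:
send_rows:
  series: [-0.25,-0.15,0,0,0,0,0,-0.5,-0.3,0,0,0,0,0,-0.75,-0.4,0,0,0,0,0,-1.0,-0.5,0,0,0,0,0,-1.0,-0.5,0,0,0,0,0]

```text
clock: 12.55
tool_pos: [0.481, 0.0739, 0.0871]
tcp_rot: [0.758, 0.653, -0.001, -0.0]
force: [1.1, 2.2, 0.3]
width: 0.0
```

Emit:
send_rows:
  series: [-0.15,-0.05,0,0,0,0,0,-0.3,-0.1,0,0,0,0,0,-0.3,-0.1,0,0,0,0,0]

```text
clock: 12.85
tool_pos: [0.4801, 0.0717, 0.0872]
tcp_rot: [0.757, 0.653, 0.0, -0.0]
force: [3.2, 3.5, 0.4]
width: -0.0
```

Emit:
send_rows:
  series: [-0.15,0,0,0,0,0,0,-0.3,0,0,0,0,0,0,-0.3,0,0,0,0,0,0]

```text
clock: 13.15
tool_pos: [0.4801, 0.0715, 0.0873]
tcp_rot: [0.757, 0.653, 0.003, -0.002]
force: [4.6, 11.0, -1.3]
width: -0.0002
```

Emit:
send_rows:
  series: [1,0,0,0,0,0,0,3,0,-1,0,0,0,0,5,-1,-5,0,0,0,0,8,-4,-9,0,0,0,0,11,-6,-13,0,0,0,0,11,-7,-16,0,0,0,0,11,-7,-16,0,0,0,0,11,-7,-16,0,0,0,0]

```text
clock: 13.95
tool_pos: [0.4266, 0.1873, 0.2483]
tcp_rot: [0.757, 0.653, -0.0, 0.001]
force: [-0.5, 0.3, 0.8]
width: 0.0001
```

```bash
python3 - <<'E'
from h import *
d,s=wrist('w14.png'); print(s['clock'],s['tool_pos'],s['force'])
snap('scene','s14.png')
im=cv2.imread('pics/s14.png')[160:310,130:330]
cv2.imwrite('pics/s14z.png',cv2.resize(im,None,fx=4,fy=4,interpolation=cv2.INTER_CUBIC))
E
```

```text
13.95 [0.42658652 0.18733213 0.24829267] [-0.4690235   0.25589569  0.78505921]
```

View pics/w14.png

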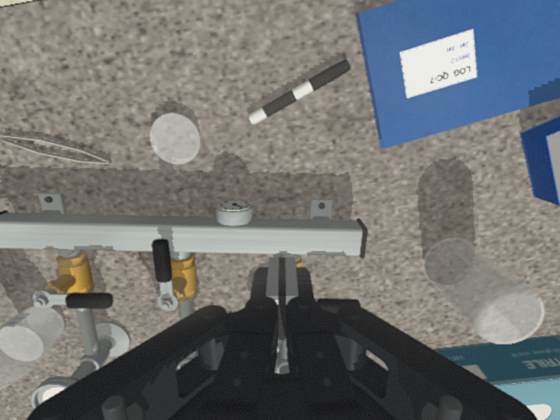

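View pics/s14z.png

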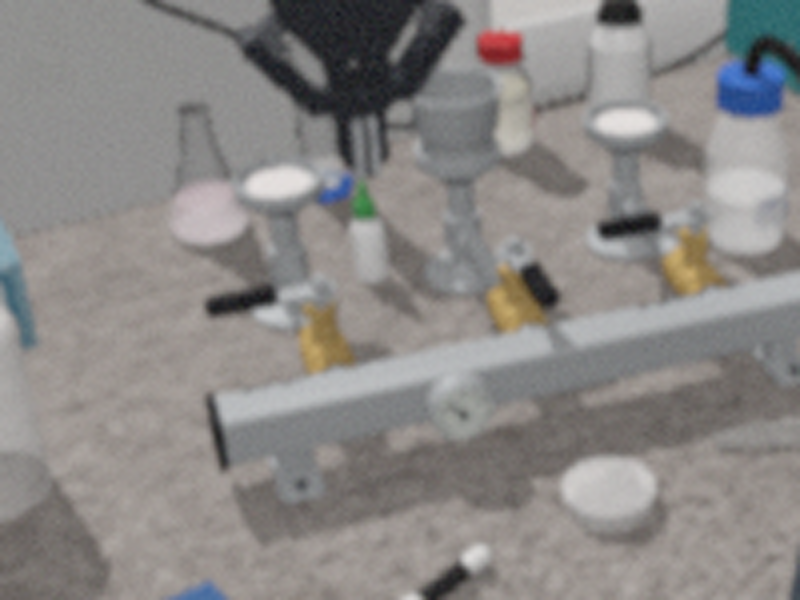

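```bash
python3 - <<'E'
from h import *
d,s=wrist('w15.png')
h,e,sp,se=[onz(d,v,.1065) for v in ((168,301),(161,241),(42,299),(112,300))]
v=e-h;print(h,e,np.linalg.norm(v),np.degrees(np.arctan2(v[1],v[0])-np.pi/2-YAW))
v=se-sp;print(sp,se,np.degrees(np.arctan2(v[1],v[0])-np.pi/2-YAW))
v=h-sp;print(np.degrees(np.arctan2(-v[0],v[1])))
im=cv2.imread('pics/w15.png')[190:340,20:240]
cv2.imwrite('pics/w15z.png',cv2.resize(im,None,fx=3.6,fy=3.6,interpolation=cv2.INTER_CUBIC))
sc=snap('scene','s15.png')
for a in (80,85,90): 
    t=np.radians(a);dr=np.cos(t)*sy-np.sin(t)*sx
    print(a,proj(sc,np.r_[FU+.078*dr,.1]),proj(sc,np.r_[FU+.028*dr,.1]),proj(sc,np.r_[FU,.1]))
E
```

```text
[0.52149136 0.04730748 0.1065    ] [0.45115412 0.05926469 0.1065    ] 0.07134635308814612 90.45204695004479
[ 0.49881207 -0.08794011  0.1065    ] [ 0.51126828 -0.01279916  0.1065    ] 0.6876053770265987
-9.51920295598734
80 [261.99779459 236.916376  ] [259.37325981 227.34845   ] [257.99190293 222.31261639]
85 [264.51565785 236.59180657] [260.24322556 227.24030979] [257.99190293 222.31261639]
90 [266.97375461 236.15285004] [261.09485024 227.09398189] [257.99190293 222.31261639]
```

View pics/w15z.png

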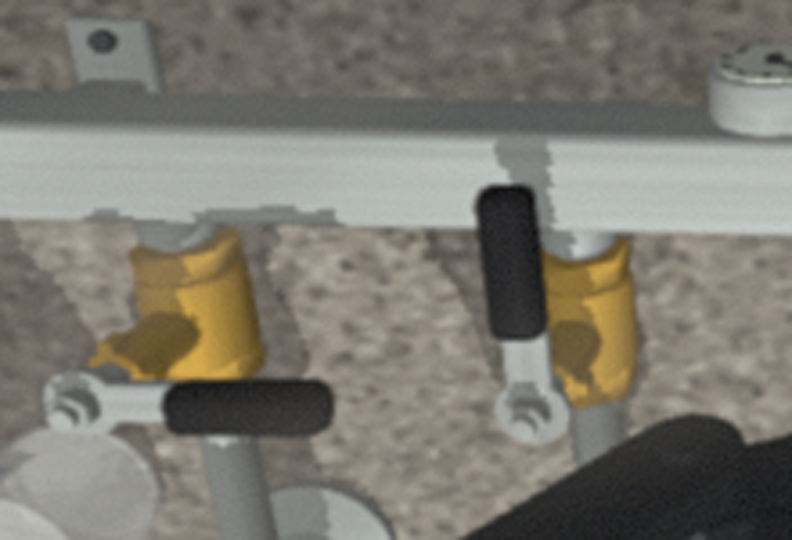

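```bash
python3 - <<'E'
from h import *
s=telemetry.sense();print(s['clock'],s['force'].round(1) if hasattr(s['force'],'round') else s['force']); print(workorder.hand_in())
E
```

```text
14.15 [0.5 0.3 0.3]
the job is handed in; nothing more can be done
None
```

The bare left valve is shut and the funnel's middle valve is open, in that order. I handed the job in at 14.15 s; no verdict was reported.

- **Bare left valve:** I pushed it with the shut fingertips from about 70° until it stalled at roughly 8 N. The wrist picture puts it about 2° past parallel to the rail, which is within measuring error of its shut stop.
- **Funnel valve:** I then pushed this lever from about 5° until it stalled at roughly 11 N. The wrist picture puts it at about 90°, fully open.
- **Spare valve:** it was never touched and measures about 0.7°, still shut.
- **Funnel and bystanders:** in the last scene picture the funnel, dropper bottle and petri dish look unmoved. I judged this by eye and did not measure the funnel's seat. The beaker was only partly in view and the wash bottle was not closely checked at the end.
- **Arm:** it finished clear of everything, with the fingertips about 0.25 m up and only noise on the force sensor.

Pivot positions from different pictures disagreed by about 3–6 mm (calibration and reading error). I therefore used the stalls and the pictures, not the computed positions, to decide the levers were at their stops.

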